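# Transfer the trapped key from the extraction switch to the laser console

### The job

The laser console may only be enabled once the fume extraction runs, so both share one trapped key, which now sits in the lock on the flat-topped switch box. Turn it clockwise to its stop there (that starts the extraction and frees the key) and draw it straight out, leaving that lock as turned; then put it fully home in the lock on the console's sloping face, turn it clockwise to its stop and leave it there. Do not knock over or push about the bottle, the jar and the dish near by.

Things in the scene. Friction and masses are not known exactly. Their poses are not given: they have to be found in the camera images.
- key: 60 mm key: steel stem with a bit each side, black bow with grey inlay, 60 g. Origin: tip, on the axis; +z from tip to bow; x: width of bits and bow; y: thickness; half a turn about z changes nothing. From the tip: bits 0-13.5 mm (14 wide, 6 thick, tapered foot), stem to 20 (6.4 diameter), collar 20-24 (22 diameter), neck to 30 (18 x 9), bow 30-60 (32 wide, 10 thick: grip it by the thickness)
- key_bow (a point): point on the key's axis in the middle of the bow, 46 mm above the tip; same axes as the key
- box_lock: lock on the switch box: 44 mm square steel plate, 5 mm thick, with a slot 15.4 mm long (x), 7.4 mm wide (y). Origin: middle of the slot, at the plate's face; z straight out (up). The key passes only with its x along the slot x, either way round. Now it is fully home (collar on the plate, tip 20 mm below the face), turned 60 degrees anticlockwise of the slot, bits trapped below
- box_lock_barrel (a joint): turn of the barrel under the switch box's plate (its slot is the same size): 0 at the start (key trapped, off); grows clockwise seen from outside the lock to its stop at 1.047 rad (60 degrees), where it lines up with the plate's slot and the key is free. Stays where it is left
- console_lock: the same kind of lock on the console's sloping face: 44 mm square plate, slot 15.4 x 7.4 mm. Origin: middle of the slot, at the plate's face; z straight out, 28 degrees from vertical towards the console's front; x along the slot, up the slope. The key goes in with its x along the slot x (either way round) until its collar rests on the plate, tip 20 mm below the face
- console_lock_barrel (a joint): turn of the console's barrel: 0 at the start (lined up with the slot, off); grows clockwise seen from outside the lock to its stop at 1.047 rad (60 degrees): enabled, key trapped. Stays where it is left
- ethanol_bottle: bystander: white bottle with a blue cap, 58 mm across, 130 mm high; origin in the middle of its underside
- cream_jar: bystander: white jar with a blue lid, 74 mm across, 85 mm high; origin in the middle of its underside
- petri_dish: bystander: shallow clear dish with small finds in it, 90 mm across, 16 mm high; origin in the middle of its underside
- switch_box: the fume-extraction switch box, stands fast: grey steel box 134 mm wide, 108 mm deep, lock face 63 mm high, with a small clear lamp dome on top, 50 mm beside the lock. Origin in the middle of its underside, z up. The lock is in the middle of its flat top
- console: the laser console, stands fast: white sheet-metal desk with grey cheeks, 180 mm wide (y), 160 deep (x), 108 high; origin in the middle of its underside, z up, front to -x. Its face rises from the front at 28 degrees to the horizontal. Round the lock the face is free; a display and lamps lie over 35 mm further up the slope and stand up 9 mm at most

How it is judged:
By the outcome, as a careful person would: the job done as asked, in the order asked, and still so for the second after the job is handed in, with the robot touching nothing.
It also fails if it takes over 64 s, if anything falls off the work surface, if the arm or the gripper's body presses on something with over 40 N, if the wrist force passes 120 N, or if a joint passes its speed limit or range.

### The arm

A 6-joint arm with a two-finger parallel gripper is mounted at the origin on a cart in front of the work surface, level with it; the furniture and walls round the work are solid. World frame = base frame: x ahead of the robot, y to its left, z up, the work surface at z = 0. Lengths are in m, angles in rad, forces in N, time in s.
With the tool pointing down it reaches from about 0.375 to 0.9 m from the base axis. Payload 3.1 kg.
Tool frame: the origin (TCP) lies at the very end of the fingers, on their centre line; the grasp point (between the pads) lies 19 mm behind it; z points along the fingers, y is the line along which they close (so a half turn about z gives the same grasp; the last joint's range is limited). The gripper opens to 85 mm and grips with 20 to 120 N. Pads are 22 mm wide; open, the fingers measure 114 mm over their backs; the gripper's body (76 mm by 85 mm) begins 54 mm behind the grasp point. The pads swing forward as they close: fully open they stand 13 mm farther back than shut.
Start: joints at [-0.178, 0.527, 1.433, -0, 1.181, -0.178], TCP at [0.625, 0, 0.231] pointing down, gripper open.
Joint ranges: [-3.08, 3.08], [-0.75, 2.2], [0.22, 2.44], [-1.43, 4.57], [0, 2.65], [-2.85, 2.85]. Speed limits (rad/s): [2.79, 2.79, 3.14, 3.14, 3.14, 3.14].

### API

Orientations are given as a unit quaternion [x, y, z, w].
In Python, from station import manip, vision gives the robot as it stands.
- The arm moves only by the tool drive_tool, never from a script. Its argument "deltas" is a list that holds one entry, the list of rows, each a list of 4 numbers: the shift along the tool's x, y, z in mm, then the turn about the tool's z in rad. A call has 1 to 5 rows; each row is the pose to reach, as a shift and turn from the pose commanded when the call began, along the tool's axes at that moment; what a row does not reach only later rows make up. A row lasts 1/12 s, in which the tool goes at most 41.7 mm and 7.16 degrees, less where a joint would pass 70% of its speed; a pose out of reach is approached as far as the arm can. A call with a gripper value outside its range is refused whole. "jaw" is the finger opening in mm, from 0 to 85.4, set as the call begins (left out, the last holds). The fingers move at their own pace and stop on an object; "force" is the grip in N (left out, the last holds). Time passes only in rows, so rows that repeat a pose let the fingers close. It gives the time, the measured TCP pose, the force, the opening and the grip force at its end, in the units of the state.
- manip.sense(): the state, without advancing time (a new reading comes with each control period).
- vision.snapshot(name): name is "scene" or "side" or "wrist"; returns the picture (384x512x3 uint8, red, green, blue); there is no depth.
- vision.camera_model(name): a dict with "camera_matrix" (3x3 intrinsics, pixels), "D" ([k1, k2, p1, p2, k3] as OpenCV has them; the pictures are not rectified), "rvec" (rotation vector, rad) and "tvec" (3), from world to camera coordinates, as OpenCV has them. Camera axes: x right, y down, z forward; pixel columns grow to the right and rows downward; lengths in m; the calibration is good to about 2 mm. A picture is of the moment at which its call begins: read the wrist's pose just before it. camera_model takes no time and is no camera call; for the wrist camera it gives the pose at the moment of the call.
- manip.sign_off(): hands the job in; it is judged then, once.
The state is a dict: "t": time; "q": joint angles; "qd": joint speeds; "tau": joint torques, N m; "tcp_pos": TCP position; "tool_rot": TCP orientation; "force": force on the tool from outside, world axes, zero at the start; "ft_torque": the same for the moment, N m; "finger_gap": opening from 0.0 (shut) to 1.0 (fully open); "gripper_force": force on a finger pad.
Only numpy, scipy, OpenCV 4.12 (cv2) and the standard library are available. Lean on these libraries where they do the work, as an engineer would, in place of code of your own. Each camera call takes 0.05 s, during which the arm holds its last target. There are 200 camera calls.

## Working session

There is one attempt and no reset: what is moved stays moved. The work goes in short steps, Python scripts to look and compute and a tool call to move; the robot and the scene stay as the last step left them, time stands still between calls to the robot, and variables do not carry over. Pictures are saved under pics/ and viewed, at most 10 in all, crops included, and the job is handed in when it is done.

Besides the shell and the picture viewer there is one more tool, called after "Call:" as name(argument=value, ...) on one line, values as JSON. drive_tool: Moves the arm, as the interface text tells. Its arguments: {"type":"object","properties":{"deltas":{"type":"array"},"jaw":{"type":"number"},"force":{"type":"number"}},"required":["deltas"]}

```bash
mkdir -p pics; ls
python3 - <<'E'
from station import manip, vision
import cv2,numpy as np
s=manip.sense();print({k:np.round(v,3).tolist() for k,v in s.items()})
for n in ["scene","side","wrist"]:
    m=vision.camera_model(n);print(n,{k:np.round(v,3).tolist() for k,v in m.items()})
    cv2.imwrite(f"pics/{n}0.png",vision.snapshot(n)[:,:,::-1])
a=[cv2.imread(f"pics/{n}0.png") for n in ["scene","side"]]
E
```

```text
pics
{'t': 0.0, 'q': [-0.178, 0.528, 1.434, -0.0, 1.181, -0.178], 'qd': [-0.001, 0.001, -0.001, 0.001, 0.001, 0.001], 'tau': [0.0, -44.234, -17.802, -0.0, 0.008, 0.0], 'tcp_pos': [0.624, 0.0, 0.23], 'tool_rot': [0.707, 0.707, -0.001, -0.001], 'force': [-0.238, 0.908, -0.138], 'ft_torque': [-0.02, 0.031, -0.015], 'gripper_force': 0.0, 'finger_gap': 0.996}
scene {'camera_matrix': [[382.999, 0.0, 252.418], [0.0, 382.999, 186.474], [0.0, 0.0, 1.0]], 'D': [-0.114, 0.0, 0.0, 0.0, 0.0], 'rvec': [2.259, -0.715, 0.289], 'tvec': [-0.512, 0.317, 0.996]}
side {'camera_matrix': [[403.56, 0.0, 261.029], [0.0, 403.56, 192.898], [0.0, 0.0, 1.0]], 'D': [0.036, 0.0, 0.0, 0.0, 0.0], 'rvec': [0.344, -2.57, 1.507], 'tvec': [0.579, 0.138, 1.147]}
wrist {'camera_matrix': [[293.178, 0.0, 261.982], [0.0, 293.178, 188.114], [0.0, 0.0, 1.0]], 'D': [-0.062, 0.0, 0.0, 0.0, 0.0], 'rvec': [-2.863, -0.0, 0.003], 'tvec': [-0.623, -0.035, 0.38]}
```

View pics/scene0.png

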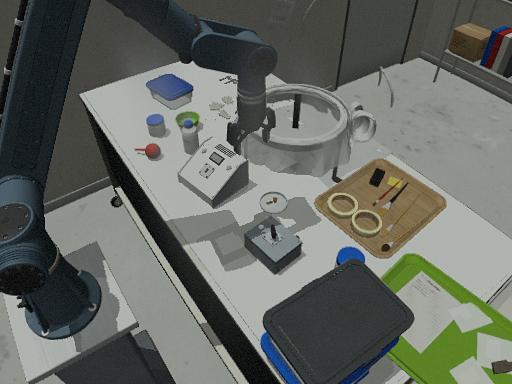

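View pics/side0.png

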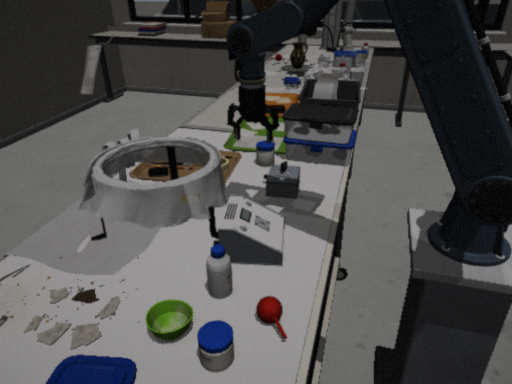

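View pics/wrist0.png

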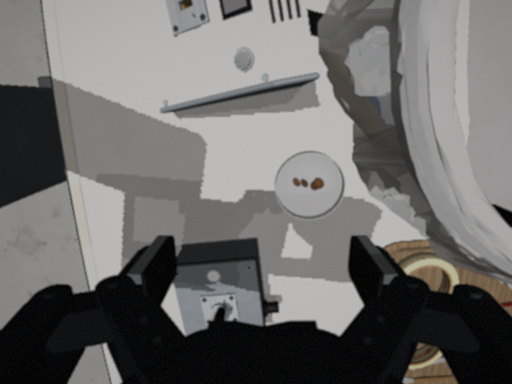

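The scene view shows the console at about (215,170) and the box with the key at about (273,240). The wrist view shows the box plate near (220,308), the console plate near (187,12) and the dish at (309,184).

```bash
cat > h.py <<'E'
from station import manip, vision
import cv2,numpy as np
from scipy.spatial.transform import Rotation as R
def cam(n):
    m=vision.camera_model(n);Rm=cv2.Rodrigues(np.array(m["rvec"],float))[0];t=np.array(m["tvec"],float).ravel()
    return np.array(m["camera_matrix"]),np.array(m["D"],float),Rm,t
def ray(c,px):
    K,D,Rm,t=c
    u=cv2.undistortPoints(np.array(px,float).reshape(-1,1,2),K,D).reshape(-1,2)
    d=np.c_[u,np.ones(len(u))]@Rm
    return -Rm.T@t,d
def plane(c,px,z):
    o,d=ray(c,px);return o+d*((z-o[2])/d[:,2])[:,None]
def tri(c1,p1,c2,p2):
    o1,d1=ray(c1,p1);o2,d2=ray(c2,p2);out=[]
    for a,b in zip(d1,d2):
        s=np.linalg.lstsq(np.c_[a,-b],o2-o1,rcond=None)[0]
        A,B=o1+s[0]*a,o2+s[1]*b;out.append(np.r_[(A+B)/2,np.linalg.norm(A-B)])
    return np.round(out,4)
def proj(c,X):
    K,D,Rm,t=c
    return cv2.projectPoints(np.array(X,float).reshape(-1,1,3),cv2.Rodrigues(Rm)[0],t,K,D)[0].reshape(-1,2)
def todelta(target,pose=None):
    s=manip.sense();r=R.from_quat(s["tool_rot"])
    return np.round(1000*r.inv().apply(np.array(target)-s["tcp_pos"]),1)
E
python3 - <<'E'
from h import *
c=cam("wrist");print("cam",ray(c,[[0,0]])[0])
print(plane(c,[[220,308]],.063),plane(c,[[187,12]],.06),plane(c,[[309,184]],.01),plane(c,[[176,243],[258,238]],.063))
E
python3 -c "
import cv2
a=cv2.imread('pics/scene0.png')[120:290,165:315];b=cv2.imread('pics/side0.png')[150:290,200:310]
a=cv2.resize(a,None,fx=3.5,fy=3.5,interpolation=2);print(a.shape);cv2.imwrite('pics/c1.png',a)"
```

```text
cam [0.62362047 0.07047811 0.3740302 ]
[[ 0.56994455 -0.17633062  0.063     ]] [[0.55010948 0.15918385 0.06      ]] [[ 0.68361801 -0.02800132  0.01      ]] [[ 0.52204538 -0.08552672  0.063     ]
 [ 0.61850717 -0.07867288  0.063     ]]
(595, 525, 3)
```

Call:
drive_tool(deltas=[[[41,-18,0,0],[82,-36,0,0],[110,-54,0,0],[120,-70,0,0],[120,-70,0,0]]])

```text
t: 0.57
tcp_pos: [0.5504, 0.1232, 0.2307]
tool_rot: [0.706, 0.709, -0.002, -0.002]
force: [-0.3, -0.7, -0.8]
finger_gap: 1.001
gripper_force: 0.0
```

Run:
```python
from h import *
import pickle
c=cam("wrist");im=vision.snapshot("wrist")[:,:,::-1]
pickle.dump(c,open("wA.pkl","wb"));cv2.imwrite("pics/wA.png",im)
print(manip.sense()["tcp_pos"],proj(c,[[.55,.16,.06]]))
```

```text
[0.55294782 0.12159236 0.2310754 ] [[263.56658897 137.36829537]]
```

Call:
drive_tool(deltas=[[[40,0,0,0],[70,0,0,0],[80,0,0,0],[80,0,0,0]]])

```text
t: 0.95
tcp_pos: [0.5559, 0.2014, 0.2312]
tool_rot: [0.706, 0.708, 0.0, 0.0]
force: [-0.1, 0.3, -0.3]
finger_gap: 1.002
gripper_force: 0.0
```

Run:
```python
from h import *
import pickle
c=cam("wrist");im=vision.snapshot("wrist")[:,:,::-1]
pickle.dump(c,open("wB.pkl","wb"));cv2.imwrite("pics/wB.png",im)
p=proj(c,[[.55,.16,.06]]);print(manip.sense()["tcp_pos"],p)
a=cv2.imread("pics/wA.png")[20:270,80:400]
cv2.imwrite("pics/AB.png",np.vstack([cv2.resize(x,(640,300) if 0 else (384,300),interpolation=2) for x in (a,im[100:350,80:400])]))
```

```text
[0.55571344 0.1998979  0.23106352] [[257.45681287 206.53976968]]
```

View pics/AB.png

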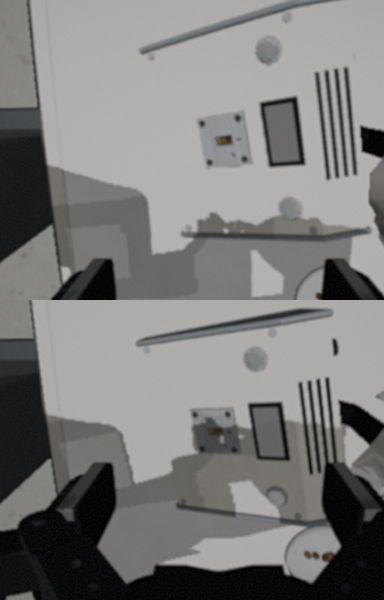

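Both crops show the console plate clearly: its four bolts are in view, and the slot is at about A(267,137) and B(259,209) full-frame. The console is yawed about 10°.

Run:
```python
from h import *
import pickle
def bolts(f,pts,off):
    g=255-cv2.cvtColor(cv2.imread(f),cv2.COLOR_BGR2GRAY).astype(float);out=[]
    for x,y in pts:
        u,v=x/1.2+off[0],y/1.2+off[1]
        for _ in range(4):
            i,j=int(round(v)),int(round(u));w=g[i-4:i+5,j-4:j+5];w=np.clip(w-np.percentile(w,70),0,None)**1
            yy,xx=np.mgrid[i-4:i+5,j-4:j+5];u,v=(w*xx).sum()/w.sum(),(w*yy).sum()/w.sum()
        out.append([u,v])
    return np.round(out,2)
A=bolts("pics/wA.png",[(201,124),(240,117),(208,163),(244,157)],(80,20))
B=bolts("pics/wB.png",[(195,114),(230,112),(202,150),(235,147)],(80,100))
print(A.tolist(),B.tolist())
a,b=pickle.load(open("wA.pkl","rb")),pickle.load(open("wB.pkl","rb"))
T=tri(a,A,b,B);print(T,T.mean(0))
P=T[:,:3]
print([np.linalg.norm(P[i]-P[j]).round(4) for i,j in((0,1),(2,3),(0,2),(1,3))])
print("tri slot",tri(a,[[223.5/1.2+80,140.5/1.2+20]],b,[[215/1.2+80,131/1.2+100]]))
```

```text
[[248.02, 122.73], [277.62, 117.96], [254.3, 154.95], [283.32, 152.17]] [[242.1, 195.27], [269.32, 194.92], [248.17, 223.43], [274.78, 224.29]]
[[0.5336 0.1757 0.0674 0.0007]
 [0.5631 0.1813 0.0842 0.0008]
 [0.5399 0.1423 0.0673 0.0008]
 [0.5694 0.1479 0.0828 0.0009]] [0.5515   0.1618   0.075425 0.0008  ]
[np.float64(0.0344), np.float64(0.0338), np.float64(0.034), np.float64(0.034)]
tri slot [[0.5524 0.1618 0.0736 0.0007]]
```

Call:
drive_tool(deltas=[[[-40,0,0,0],[-80,3,0,0],[-120,6,0,0],[-160,10,0,0],[-200,12,0,0]]])

```text
t: 1.42
tcp_pos: [0.5671, -0.004, 0.2314]
tool_rot: [0.708, 0.707, -0.0, 0.001]
force: [0.4, 0.1, 0.4]
finger_gap: 1.001
gripper_force: 0.0
```

Call:
drive_tool(deltas=[[[-40,0,0,0],[-80,0,0,0],[-110,0,0,0],[-120,0,0,0],[-120,0,0,0]]])

```text
t: 1.83
tcp_pos: [0.5666, -0.1248, 0.2312]
tool_rot: [0.709, 0.705, -0.0, 0.0]
force: [-0.2, 0.1, 0.8]
finger_gap: 1.001
gripper_force: 0.0
```

Run:
```python
from h import *
import pickle
c=cam("wrist");im=vision.snapshot("wrist")[:,:,::-1]
pickle.dump(c,open("wC.pkl","wb"));cv2.imwrite("pics/wC.png",im)
print(manip.sense()["tcp_pos"],proj(c,[[.567,-.15,.063]]))
cv2.imwrite("pics/C.png",cv2.resize(im[90:330,130:390],(780,720)[:2],interpolation=2)[:600])
```

```text
[ 0.56640414 -0.12226216  0.23106316] [[263.3423069  193.54026559]]
```

View pics/C.png

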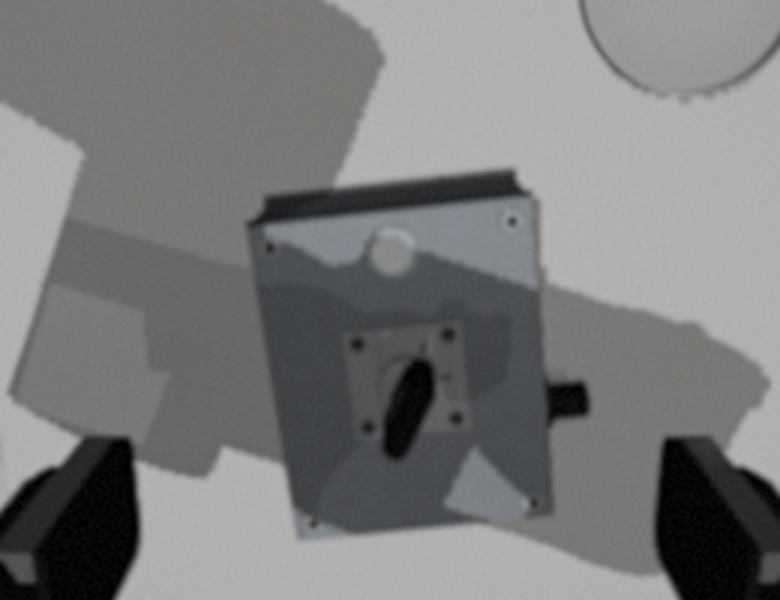

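The box plate's bolts are at crop (358,344), (448,334), (369,427) and (456,418). The bow runs from (395,455) to (425,360), and the lamp dome is at (392,250).

Run:
```python
from h import *
import pickle
c=pickle.load(open("wC.pkl","rb"))
p=np.array([[358,344],[448,334],[369,427],[456,418]])/3+[130,90]
P=plane(c,p,.063);print(P,P.mean(0))
d=P[1]-P[0]+P[3]-P[2];print("yaw",np.degrees(np.arctan2(d[1],d[0])),np.linalg.norm(d)/2)
im=cv2.imread("pics/wC.png");g=im.max(2)[190:260,250:285]
m=(g<30).astype(np.uint8);n,l,st,ce=cv2.connectedComponentsWithStats(m);k=1+st[1:,4].argmax()
pts=np.argwhere(l==k)[:,::-1]+[250,190];print(st[k],cv2.minAreaRect(pts.astype(np.float32)))
cn=P.mean(0);yaw=np.arctan2(d[1],d[0])
for h in(.103,.093): print(proj(c,[cn+[0,0,h-.063]]))
a=yaw+np.pi/3
for s in(-1,1): print("bow end",proj(c,[cn+[s*.016*np.cos(a),s*.016*np.sin(a),.04]]))
s=manip.sense();print(s["q"],todelta([cn[0],cn[1],.063+.011+.0]))
```

```text
[[ 0.55118425 -0.16298264  0.063     ]
 [ 0.58487171 -0.15925385  0.063     ]
 [ 0.55478877 -0.19689976  0.063     ]
 [ 0.58831005 -0.19335788  0.063     ]] [ 0.56978869 -0.17812353  0.063     ]
yaw 6.174273076046523 0.033800432555931306
[  8  20  16  33 312] ((265.5948486328125, 225.61207580566406), (11.29235553741455, 32.95792007446289), 23.198589324951172)
[[266.44043203 231.84208375]]
[[266.29769504 227.82012682]]
bow end [[260.15092755 244.99810899]]
bow end [[272.91389614 218.28411576]]
[-4.05391240e-01  4.66523310e-01  1.54928447e+00  9.30599153e-05
  1.12643721e+00 -4.01077089e-01] [-55.9   3.7 157. ]
```

Call:
drive_tool(deltas=[[[-20,1,20,0.12],[-40,2,45,0.24],[-54,3,70,0.36],[-57,3,85,0.415],[-57,3,90,0.415]]], jaw=40, force=40)

```text
t: 2.3
tcp_pos: [0.5682, -0.1757, 0.1385]
tool_rot: [0.838, 0.546, -0.001, -0.003]
force: [-0.6, -0.4, 0.2]
finger_gap: 0.47
gripper_force: 0.0
```

Call:
drive_tool(deltas=[[[0,0,15,0],[0,0,30,0],[0,0,35,0],[0,0,35,0],[0,0,35,0]]])

```text
t: 2.72
tcp_pos: [0.5703, -0.1761, 0.1069]
tool_rot: [0.837, 0.547, 0.0, 0.0]
force: [0.5, 0.4, 1.2]
finger_gap: 0.469
gripper_force: 0.0
```

Run:
```python
from h import *
s=manip.sense();r=R.from_quat(s["tool_rot"]).as_matrix()
print(s["tcp_pos"],np.degrees(np.arctan2(r[1,0],r[0,0])))
im=vision.snapshot("side")[:,:,::-1];im2=vision.snapshot("scene")[:,:,::-1];w=vision.snapshot("wrist")[:,:,::-1]
f=lambda x,n:cv2.resize(x,n,interpolation=2)
cv2.imwrite("pics/g.png",np.hstack([f(im[90:220,220:350],(400,400)),f(im2[170:300,210:340],(400,400))]))
```

```text
[ 0.57032956 -0.17606626  0.10693797] 66.33443165097249
```

View pics/g.png

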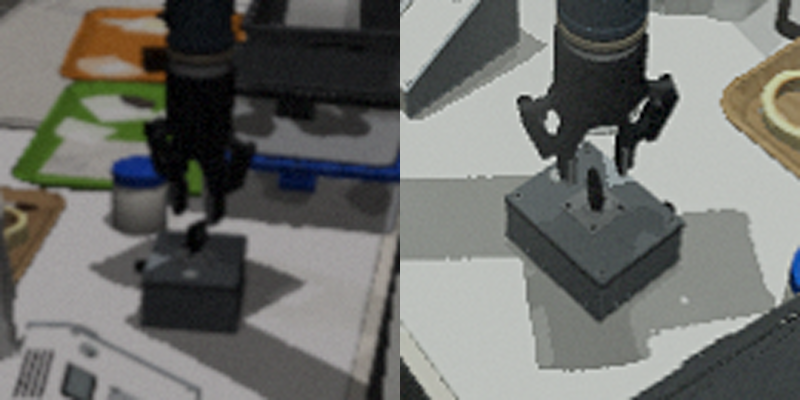

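Both views show the open fingers straddling the bow from above, well centred: bow at (197,235) in the left panel and (597,188) in the right. Next I descend and close.

Call:
drive_tool(deltas=[[[0,0,12,0],[0,0,24,0],[0,0,31,0],[0,0,31,0],[0,0,31,0]]])

```text
t: 3.28
tcp_pos: [0.5692, -0.1767, 0.0741]
tool_rot: [0.838, 0.546, -0.001, -0.001]
force: [-0.6, -0.1, 0.2]
finger_gap: 0.468
gripper_force: 0.0
```

Call:
drive_tool(deltas=[[[0,0,0,0],[0,0,0,0],[0,0,0,0],[0,0,0,0],[0,0,0,0]]], jaw=0, force=40)

```text
t: 3.7
tcp_pos: [0.5703, -0.1771, 0.0757]
tool_rot: [0.838, 0.546, 0.0, 0.0]
force: [-0.2, -0.1, 0.7]
finger_gap: 0.107
gripper_force: 40.0
```

Call:
drive_tool(deltas=[[[0,0,0,0.11],[0,0,0,0.22],[0,0,0,0.33],[0,0,0,0.44],[0,0,0,0.55]]])

```text
t: 4.12
tcp_pos: [0.571, -0.1779, 0.0757]
tool_rot: [0.955, 0.296, 0.001, 0.001]
force: [1.6, -1.4, -0.4]
finger_gap: 0.113
gripper_force: 39.8
```

Call:
drive_tool(deltas=[[[0,0,0,0.11],[0,0,0,0.22],[0,0,0,0.33],[0,0,0,0.44],[0,0,0,0.5]]])

```text
t: 4.53
tcp_pos: [0.5712, -0.1783, 0.0757]
tool_rot: [0.999, 0.051, 0.001, 0.001]
force: [0.8, -3.3, -1.2]
finger_gap: 0.112
gripper_force: 39.8
```

Call:
drive_tool(deltas=[[[0,0,0,0.03],[0,0,0,0.06],[0,0,0,0.06]]])

```text
t: 4.78
tcp_pos: [0.5712, -0.1783, 0.0757]
tool_rot: [1.0, 0.023, 0.001, 0.001]
force: [1.3, -2.9, -1.4]
finger_gap: 0.114
gripper_force: 39.8
```

Run:
```python
from h import *
s=manip.sense();r=R.from_quat(s["tool_rot"]).as_matrix()
print(s["tcp_pos"],np.degrees(np.arctan2(r[1,0],r[0,0])),s["force"],s["ft_torque"],s["finger_gap"])
```

```text
[ 0.57117011 -0.17830833  0.07574958] 2.622245292404776 [ 1.27700544 -2.87305513 -1.44207843] [-0.59687607 -0.21455303  0.00701081] 0.11421284806363709
```

Call:
drive_tool(deltas=[[[0,0,0,0.04],[0,0,0,0.04],[0,0,0,0.04]]])

```text
t: 5.03
tcp_pos: [0.5711, -0.1782, 0.0757]
tool_rot: [1.0, 0.004, 0.001, 0.001]
force: [1.3, -4.3, -1.1]
finger_gap: 0.113
gripper_force: 39.8
```

Run:
```python
from h import *
s=manip.sense();r=R.from_quat(s["tool_rot"]).as_matrix()
print(s["tcp_pos"],np.degrees(np.arctan2(r[1,0],r[0,0])),s["force"],s["ft_torque"],s["finger_gap"])
```

```text
[ 0.57112157 -0.1782356   0.07574021] 0.42705428846397286 [ 1.30224935 -4.27893628 -1.09610716] [-0.93743133 -0.35821249  0.01776541] 0.1125332936633487
```

Call:
drive_tool(deltas=[[[0,0,0,0.06],[0,0,0,0.06],[0,0,0,0.06]]])

```text
t: 5.28
tcp_pos: [0.5711, -0.1783, 0.0758]
tool_rot: [1.0, -0.026, 0.001, 0.001]
force: [1.6, -3.8, -2.3]
finger_gap: 0.108
gripper_force: 39.8
```

Run:
```python
from h import *
s=manip.sense();r=R.from_quat(s["tool_rot"]).as_matrix()
print(s["tcp_pos"],np.degrees(np.arctan2(r[1,0],r[0,0])),s["force"],s["ft_torque"],s["finger_gap"],s["tau"])
x=vision.snapshot("scene")[:,:,::-1][200:280,230:330];y=vision.snapshot("side")[:,:,::-1][140:210,240:327]
cv2.imwrite("pics/t.png",np.hstack([cv2.resize(x,(400,320),interpolation=2),cv2.resize(y,(400,320),interpolation=2)]))
```

```text
[ 0.57111302 -0.17832482  0.07576331] -2.994524078983305 [ 1.6222383  -3.76219578 -2.33875938] [-0.91039704 -0.39641392  0.1069417 ] 0.1080121324777536 [  2.35151678 -45.17207623  -9.26277369   0.85740214   1.21042985
   0.11675037]
```

View pics/t.png

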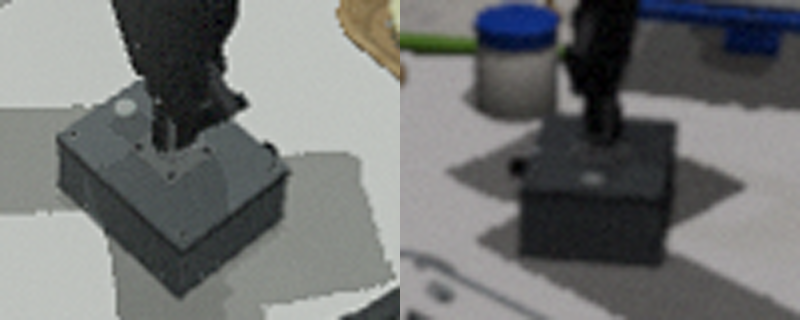

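The lamp dome at (123,107) is still clear or white, and nothing else has changed. A stop torque is starting to build, so I push a little further.

Call:
drive_tool(deltas=[[[0,0,0,0.05],[0,0,0,0.05],[0,0,0,0.05]]])

```text
t: 5.63
tcp_pos: [0.5711, -0.1784, 0.0758]
tool_rot: [0.999, -0.051, 0.001, 0.001]
force: [1.7, -4.2, -0.4]
finger_gap: 0.111
gripper_force: 39.9
```

```bash
cat > st.py <<'E'
from h import *
s=manip.sense();r=R.from_quat(s["tool_rot"]).as_matrix()
print(np.round(s["tcp_pos"],4),"yaw",np.degrees(np.arctan2(r[1,0],r[0,0])).round(2),"F",np.round(s["force"],1),"T",np.round(s["ft_torque"],3),"gap",s["finger_gap"],"q6",s["q"][5])
x=vision.snapshot("scene");p=x[int(200+107/4)-2:int(200+107/4)+3,int(230+123/4)-2:int(230+123/4)+3].reshape(-1,3);print("lamp",p.mean(0))
E
python3 st.py;python3 -c "
import cv2
x=cv2.imread('pics/scene0.png');print(x[224:229,258:263,::-1].reshape(-1,3).mean(0))"
```

```text
[ 0.5711 -0.1784  0.0758] yaw -5.81 F [ 1.7 -4.2 -0.4] T [-1.016 -0.334  0.215] gap 0.11136693976473935 q6 1.1848501043714443
lamp [128.76 136.04 132.96]
[113.4  119.72 117.24]
```

Call:
drive_tool(deltas=[[[0,0,0,-0.1],[0,0,0,-0.18],[0,0,0,-0.18]]])

```text
t: 5.93
tcp_pos: [0.5711, -0.1777, 0.0758]
tool_rot: [0.999, 0.039, 0.001, 0.001]
force: [2.2, -3.5, -0.6]
finger_gap: 0.11
gripper_force: 40.0
```

```bash
python3 st.py
```

```text
[ 0.5711 -0.1777  0.0758] yaw 4.48 F [ 2.2 -3.5 -0.6] T [-0.723 -0.431  0.011] gap 0.11008703780522817 q6 1.0044640354070071
lamp [129.12 136.24 133.8 ]
```

Call:
drive_tool(deltas=[[[0,0,-2,0],[0,0,-4,0],[0,0,-4,0]]])

```text
t: 6.23
tcp_pos: [0.5707, -0.1777, 0.0794]
tool_rot: [0.999, 0.037, 0.001, 0.001]
force: [2.7, -4.4, -1.5]
finger_gap: 0.111
gripper_force: 39.8
```

```bash
python3 st.py
```

```text
[ 0.5707 -0.1777  0.0794] yaw 4.27 F [ 2.7 -4.4 -1.5] T [-0.869 -0.5    0.015] gap 0.1106998215277558 q6 1.0082695054230182
lamp [129.12 136.28 133.6 ]
```

No resistance after 4 mm, so the key is free. I draw it straight out.

Call:
drive_tool(deltas=[[[0,0,-5,0],[0,0,-10,0],[0,0,-15,0],[0,0,-20,0],[0,0,-26,0]]])

```text
t: 6.7
tcp_pos: [0.5681, -0.1753, 0.1049]
tool_rot: [0.999, 0.037, -0.002, -0.002]
force: [-0.6, 0.6, -0.8]
finger_gap: 0.113
gripper_force: 40.0
```

Call:
drive_tool(deltas=[[[0,0,-20,0],[0,0,-35,0],[0,0,-35,0]]])

```text
t: 6.95
tcp_pos: [0.5708, -0.1767, 0.1431]
tool_rot: [0.999, 0.038, 0.002, 0.0]
force: [0.9, -0.1, 0.0]
finger_gap: 0.104
gripper_force: 40.1
```

```bash
python3 st.py
python3 - <<'E'
from h import *
x=vision.snapshot("scene")[:,:,::-1][180:290,220:330];y=vision.snapshot("side")[:,:,::-1][120:210,240:330]
cv2.imwrite("pics/o.png",np.hstack([cv2.resize(x,(400,400),interpolation=2),cv2.resize(y,(400,400),interpolation=2)]))
E
```

```text
[ 0.5708 -0.1767  0.1431] yaw 4.33 F [ 0.9 -0.1  0. ] T [-0.083 -0.037  0.015] gap 0.10449980288523893 q6 1.0073810300138402
lamp [127.96 134.88 132.24]
```

View pics/o.png

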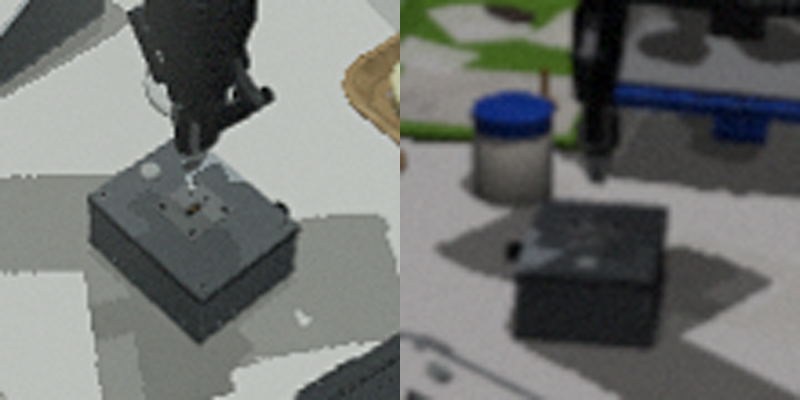

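The key is out and held between the fingers, and the box slot at (193,210) is empty. The tool cannot tilt, so I will pivot the key about 28° in the pads by pressing its bits against the box's far top edge, away from the knob.

Call:
drive_tool(deltas=[[[25,-12,0,-0.03],[55,-30,0,-0.03],[67,-36,0,-0.03],[67,-36,0,-0.03]]])

```text
t: 7.43
tcp_pos: [0.6357, -0.1337, 0.1388]
tool_rot: [0.999, 0.054, -0.0, -0.001]
force: [0.3, -0.3, -0.3]
finger_gap: 0.109
gripper_force: 40.1
```

Call:
drive_tool(deltas=[[[0,0,30,0],[0,0,55,0],[0,0,61,0],[0,0,61,0]]])

```text
t: 7.77
tcp_pos: [0.6307, -0.1353, 0.076]
tool_rot: [0.999, 0.053, -0.004, -0.002]
force: [-0.6, -0.2, -0.2]
finger_gap: 0.107
gripper_force: 40.0
```

```bash
python3 st.py
```

```text
[ 0.6307 -0.1353  0.076 ] yaw 6.03 F [-0.6 -0.2 -0.2] T [-0.016 -0.037  0.036] gap 0.10708019747021293 q6 1.081508485388987
lamp [122.84 129.92 127.16]
```

Call:
drive_tool(deltas=[[[-4,0,0,0],[-7,0,0,0],[-9,0,0,0],[-11,0,0,0],[-12,0,0,0]]])

```text
t: 8.23
tcp_pos: [0.626, -0.1376, 0.081]
tool_rot: [0.999, 0.052, 0.005, 0.001]
force: [6.8, 3.0, -4.8]
finger_gap: 0.111
gripper_force: 39.5
```

Call:
drive_tool(deltas=[[[-4,0,0,0],[-8,0,0,0],[-12,0,0,0],[-15,0,0,0],[-15,0,0,0]]])

```text
t: 8.65
tcp_pos: [0.6126, -0.1393, 0.0818]
tool_rot: [0.999, 0.052, 0.007, 0.001]
force: [7.7, 2.9, -2.5]
finger_gap: 0.11
gripper_force: 39.5
```

```bash
python3 st.py
python3 - <<'E'
from h import *
c=cam("side");s=manip.sense();t=np.array(s["tcp_pos"])
p=proj(c,[t])[0];print(p)
y=vision.snapshot("side")[:,:,::-1];u,v=p.astype(int)
cv2.imwrite("pics/tilt.png",cv2.resize(y[v-45:v+45,u-45:u+45],(540,540),interpolation=2))
E
```

```text
[ 0.6126 -0.1393  0.0818] yaw 5.97 F [ 7.7  2.9 -2.5] T [ 0.581 -1.654 -0.028] gap 0.10995289680323947 q6 1.0608327192199958
lamp [125.2  132.8  130.12]
[268.36831823 170.90268197]
```

View pics/tilt.png

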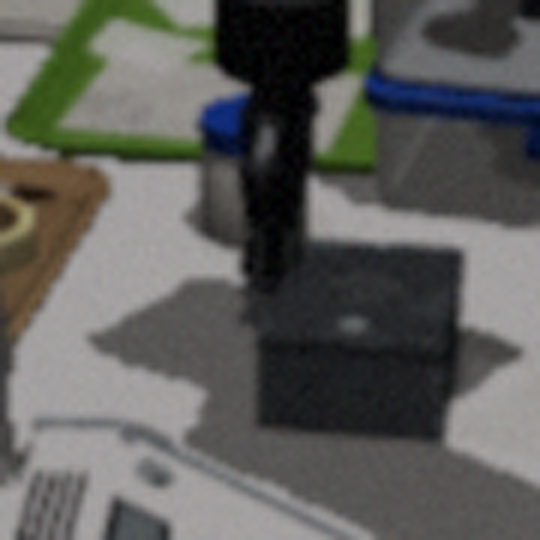

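The view is too dark to read the tilt: the fingers are at (275,250) over the box's far edge. The force is a steady 8 N, which means pivoting. By geometry the tilt is about 21° so far, so I push 6 mm more.

Call:
drive_tool(deltas=[[[-3,0,0,0],[-6,0,0,0],[-7,0,0,0],[-7,0,0,0]]])

```text
t: 9.08
tcp_pos: [0.6063, -0.1408, 0.0821]
tool_rot: [0.999, 0.052, 0.007, 0.002]
force: [8.7, 1.4, -0.6]
finger_gap: 0.111
gripper_force: 39.5
```

```bash
python3 st.py
```

```text
[ 0.6063 -0.1408  0.0821] yaw 5.99 F [ 8.7  1.4 -0.6] T [ 0.307 -1.685  0.035] gap 0.11127023164105164 q6 1.055264932174185
lamp [125.72 132.6  129.88]
```

Call:
drive_tool(deltas=[[[8,0,-10,0],[12,0,-45,0],[10,0,-80,0],[5,0,-101,0],[5,0,-101,0]]])

```text
t: 9.55
tcp_pos: [0.6076, -0.1404, 0.1867]
tool_rot: [0.999, 0.053, 0.005, 0.003]
force: [0.1, -0.8, 0.7]
finger_gap: 0.112
gripper_force: 39.4
```

```bash
python3 st.py
python3 - <<'E'
from h import *
s=manip.sense();r=R.from_quat(s["tool_rot"]).as_matrix();t=np.array(s["tcp_pos"])
G=t-r[:,2]*.019
ims=[]
for n in("side","scene"):
    c=cam(n);im=vision.snapshot(n)[:,:,::-1];cv2.imwrite(f"pics/k_{n}.png",im)
    print(n,"G",proj(c,[G]).round(1),"tcp",proj(c,[t]).round(1))
    for th in(15,20,25,28,32):
        a=np.radians(th);d=r[:,0]*np.sin(a)+r[:,2]*np.cos(a)
        print(th,proj(c,[G+.0517*d,G+.0297*d]).round(1).tolist())
    u,v=proj(c,[t+[0,0,-.01]])[0].astype(int);ims.append(cv2.resize(im[v-22:v+22,u-22:u+22],(396,396),interpolation=2))
cv2.imwrite("pics/k.png",np.hstack(ims))
E
```

```text
[ 0.6076 -0.1404  0.1867] yaw 6.08 F [ 0.1 -0.8  0.7] T [-0.047 -0.048  0.001] gap 0.11171568153909552 q6 1.0592564364275385
lamp [127.92 135.   132.52]
side G [[270.4 137.4]] tcp [[270.3 142.8]]
15 [[266.2, 151.3], [267.9, 145.4]]
20 [[264.9, 150.9], [267.2, 145.2]]
25 [[263.7, 150.3], [266.5, 144.9]]
28 [[263.0, 149.9], [266.1, 144.6]]
32 [[262.0, 149.3], [265.5, 144.3]]
scene G [[276.2 188.6]] tcp [[276.  193.5]]
15 [[279.2, 199.0], [278.0, 194.7]]
20 [[280.3, 197.9], [278.6, 194.0]]
25 [[281.4, 196.8], [279.3, 193.4]]
28 [[282.1, 196.1], [279.7, 192.9]]
32 [[282.9, 195.1], [280.2, 192.4]]
```

View pics/k.png

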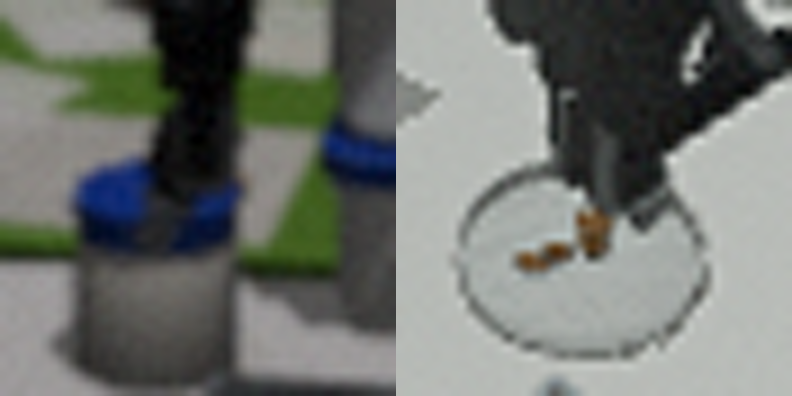

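Side crop: the key's bits point down-left at about (150,245). Scene crop: the tip is at (650,222). That puts the tilt near 25° in the right sense. Next is the approach to the console.

```bash
cat > con.py <<'E'
from h import *
L=np.array([.552,.162,.0745]);psi=np.radians(10.7);a=np.radians(28)
ux=np.array([np.cos(psi),np.sin(psi),0]);n=-np.sin(a)*ux+np.cos(a)*np.array([0,0,1]);sl=np.cos(a)*ux+np.sin(a)*np.array([0,0,1])
lat=np.array([-np.sin(psi),np.cos(psi),0])
def tcp(h): return L+n*(.0517+h)-np.array([0,0,.019])
def rep():
    s=manip.sense();r=R.from_quat(s["tool_rot"]).as_matrix();t=np.array(s["tcp_pos"])
    e=t-tcp(0);yaw=np.degrees(np.arctan2(r[1,0],r[0,0]))
    F=np.array(s["force"])
    print("h,sl,lat mm",np.round(1000*np.array([e@n,e@sl,e@lat]),1),"yaw",yaw.round(2),"F n/sl/lat",np.round([F@n,F@sl,F@lat],1),"T",np.round(s["ft_torque"],3),"gap",round(s["finger_gap"],3),"t",s["t"])
if __name__=="__main__":
    rep();print("d15",todelta(tcp(.015)),"d30",todelta(tcp(.03)))
E
python3 con.py
```

```text
h,sl,lat mm [  60.6   54.9 -305.4] yaw 6.06 F n/sl/lat [-1.1  0.4  0.9] T [ 0.057 -0.029  0.031] gap 0.111 t 9.7
d15 [ -51.6 -302.2   66.1] d30 [ -58.7 -301.6   52.9]
```

Call:
drive_tool(deltas=[[[-8,-40,0,0],[-16,-80,0,0],[-24,-120,0,0],[-32,-160,0,-0.04],[-40,-200,0,-0.08]]])

```text
t: 10.12
tcp_pos: [0.5421, 0.0571, 0.1785]
tool_rot: [0.996, 0.093, -0.002, -0.0]
force: [1.2, 1.4, -0.7]
finger_gap: 0.111
gripper_force: 39.4
```

Call:
drive_tool(deltas=[[[-10,-40,0,0],[-20,-75,10,0],[-26,-97,30,0],[-26,-100,40,0],[-26,-100,40,0]]])

```text
t: 10.53
tcp_pos: [0.4967, 0.1501, 0.1371]
tool_rot: [0.996, 0.094, -0.004, 0.0]
force: [0.2, 0.1, -0.3]
finger_gap: 0.107
gripper_force: 39.4
```

Call:
drive_tool(deltas=[[[0,0,0,0],[0,0,0,0]]])

```text
t: 10.7
tcp_pos: [0.5014, 0.148, 0.1402]
tool_rot: [0.996, 0.092, 0.0, 0.0]
force: [-1.0, -0.6, -1.1]
finger_gap: 0.112
gripper_force: 39.4
```

```bash
python3 con.py
```

```text
h,sl,lat mm [47.6 -6.4 -4.3] yaw 10.57 F n/sl/lat [-0.5 -1.5 -0.5] T [-0.055  0.017  0.001] gap 0.112 t 10.7
d15 [21.  -4.4 25.8] d30 [13.9 -4.4 12.6]
```

Call:
drive_tool(deltas=[[[8,-2,10,0],[16,-4,20,0],[21,-4,26,0],[21,-4,26,0],[21,-4,26,0]]])

```text
t: 11.12
tcp_pos: [0.5204, 0.1566, 0.1135]
tool_rot: [0.996, 0.093, -0.001, 0.0]
force: [-0.0, -0.1, -0.8]
finger_gap: 0.106
gripper_force: 39.4
```

Run:
```python
from con import *
rep();s=manip.sense();r=R.from_quat(s["tool_rot"]).as_matrix();t=np.array(s["tcp_pos"])
G=t-r[:,2]*.019
for nme in("side","scene","wrist"):
    c=cam(nme);im=vision.snapshot(nme)[:,:,::-1];cv2.imwrite(f"pics/p_{nme}.png",im)
    print(nme,"L",proj(c,[L]).round(1),"tip",proj(c,[tcp(.015)-n*.0517+[0,0,.019]]).round(1),"tcp",proj(c,[t]).round(1))
```

```text
h,sl,lat mm [14.5 -1.   0.5] yaw 10.62 F n/sl/lat [-0.7 -0.4 -0. ] T [-0.043  0.004  0.002] gap 0.106 t 11.1167
side L [[262.1 222.6]] tip [[264.7 218.6]] tcp [[273.9 211. ]]
scene L [[205.9 170.2]] tip [[203.9 168.2]] tcp [[197.1 165.9]]
wrist L [[264.4 164. ]] tip [[264.6 180. ]] tcp [[263.9 236.9]]
```

Call:
drive_tool(deltas=[[[2.5,0,4,0],[5,0.5,8,0],[7,0.5,10.5,0],[7,0.5,10.5,0]]])

```text
t: 11.6
tcp_pos: [0.5274, 0.1577, 0.1033]
tool_rot: [0.996, 0.093, -0.0, -0.0]
force: [-0.1, 0.4, -0.6]
finger_gap: 0.109
gripper_force: 39.4
```

```bash
python3 con.py
```

```text
h,sl,lat mm [2.2 0.4 0.3] yaw 10.65 F n/sl/lat [-0.5 -0.3  0.4] T [-0.013 -0.011 -0.   ] gap 0.109 t 11.6
d15 [ -6.4   0.3 -11.1] d30 [-13.4   0.4 -24.4]
```

Call:
drive_tool(deltas=[[[0.9,0,1.8,0],[1.9,0,3.5,0],[2.3,0,4.4,0],[2.3,0,4.4,0]]])

```text
t: 11.93
tcp_pos: [0.5287, 0.158, 0.1005]
tool_rot: [0.996, 0.093, -0.001, 0.0]
force: [-3.4, -1.0, 10.3]
finger_gap: 0.104
gripper_force: 41.1
```

```bash
python3 con.py
```

```text
h,sl,lat mm [-0.8  0.2  0.4] yaw 10.66 F n/sl/lat [10.7  1.7 -0.3] T [-0.193  0.575 -0.023] gap 0.104 t 11.9333
d15 [ -7.7   0.4 -13.8] d30 [-14.7   0.4 -27.1]
```

Call:
drive_tool(deltas=[[[0.5,0,-0.2,0],[0.9,0,-0.5,0],[1.3,0,-0.7,0],[1.3,0,-0.7,0]]])

```text
t: 12.27
tcp_pos: [0.5289, 0.1581, 0.1008]
tool_rot: [0.996, 0.093, -0.002, 0.0]
force: [-3.6, -0.8, 7.6]
finger_gap: 0.105
gripper_force: 40.6
```

```bash
python3 con.py
```

```text
h,sl,lat mm [-0.7  0.6  0.4] yaw 10.67 F n/sl/lat [ 8.5  0.3 -0.1] T [-0.256  0.755 -0.032] gap 0.105 t 12.2667
d15 [ -7.9   0.4 -13.5] d30 [-15.    0.4 -26.7]
```

Call:
drive_tool(deltas=[[[0.5,0,-0.2,0],[0.9,0,-0.5,0],[1.3,0,-0.7,0],[1.3,0,-0.7,0]]])

```text
t: 12.6
tcp_pos: [0.5291, 0.1582, 0.101]
tool_rot: [0.996, 0.093, -0.003, 0.0]
force: [-5.1, -0.8, 6.5]
finger_gap: 0.109
gripper_force: 40.3
```

```bash
python3 con.py
```

```text
h,sl,lat mm [-0.6  0.9  0.5] yaw 10.68 F n/sl/lat [ 8.2 -1.5  0.2] T [-0.333  0.879 -0.026] gap 0.109 t 12.6
d15 [ -8.2   0.5 -13.3] d30 [-15.3   0.5 -26.5]
```

Call:
drive_tool(deltas=[[[0.9,0,-0.5,0],[1.8,0,-0.9,0],[2.6,0,-1.4,0],[2.6,0,-1.4,0]]])

```text
t: 12.93
tcp_pos: [0.533, 0.1589, 0.1018]
tool_rot: [0.996, 0.093, -0.002, 0.0]
force: [-3.5, -1.2, 0.3]
finger_gap: 0.113
gripper_force: 39.4
```

```bash
python3 con.py
```

```text
h,sl,lat mm [-1.8  4.8  0.5] yaw 10.66 F n/sl/lat [ 2.  -3.1 -0.5] T [-0.173  0.64   0.02 ] gap 0.113 t 12.9333
d15 [-12.2   0.5 -12.6] d30 [-19.3   0.5 -25.8]
```

Call:
drive_tool(deltas=[[[0.9,0,-0.5,0],[1.8,0,-0.9,0],[2.6,0,-1.4,0],[2.6,0,-1.4,0]]])

```text
t: 13.27
tcp_pos: [0.5335, 0.159, 0.1022]
tool_rot: [0.996, 0.093, -0.004, 0.0]
force: [-5.1, -2.5, -3.2]
finger_gap: 0.109
gripper_force: 39.1
```

```bash
python3 con.py
```

```text
h,sl,lat mm [-1.7  5.4  0.5] yaw 10.67 F n/sl/lat [-0.2 -6.3 -1.5] T [-0.34   1.252 -0.047] gap 0.109 t 13.2667
d15 [-12.7   0.5 -12.1] d30 [-19.9   0.5 -25.2]
```

Call:
drive_tool(deltas=[[[-0.5,0,1.5,0],[-0.5,0,3,0],[-0.5,0,5,0],[-0.5,0,5,0]]])

```text
t: 13.6
tcp_pos: [0.5348, 0.1592, 0.0977]
tool_rot: [0.996, 0.093, -0.002, 0.0]
force: [-5.0, -1.7, -2.8]
finger_gap: 0.11
gripper_force: 39.2
```

```bash
python3 con.py
```

```text
h,sl,lat mm [-6.2  4.4  0.4] yaw 10.66 F n/sl/lat [-0.  -6.  -0.8] T [-0.327  0.92   0.005] gap 0.11 t 13.6
d15 [-13.9   0.4 -16.6] d30 [-21.    0.4 -29.8]
```

Call:
drive_tool(deltas=[[[-1,0,1.4,0],[-2,0,2.8,0],[-3,0,4.2,0],[-4,0,5.5,0],[-4,0,5.5,0]]])

```text
t: 14.02
tcp_pos: [0.5349, 0.159, 0.0936]
tool_rot: [0.996, 0.093, 0.003, -0.0]
force: [0.7, -0.4, -0.8]
finger_gap: 0.112
gripper_force: 39.4
```

```bash
python3 con.py
```

```text
h,sl,lat mm [-9.9  2.6  0.2] yaw 10.63 F n/sl/lat [-1.   0.2 -0.5] T [ 0.033 -0.142 -0.003] gap 0.112 t 14.0167
d15 [-13.9   0.2 -20.9] d30 [-20.9   0.3 -34.1]
```

Call:
drive_tool(deltas=[[[0,0,1.5,0],[0.4,0,2.8,0],[0.9,0,4,0],[0.9,0,4,0]]])

```text
t: 14.35
tcp_pos: [0.5364, 0.1592, 0.0899]
tool_rot: [0.996, 0.093, 0.003, -0.0]
force: [4.7, 1.0, 3.3]
finger_gap: 0.112
gripper_force: 39.9
```

```bash
python3 con.py
```

```text
h,sl,lat mm [-13.9   2.1   0.1] yaw 10.63 F n/sl/lat [0.7 5.8 0.1] T [ 0.229 -0.86   0.   ] gap 0.112 t 14.35
d15 [-15.3   0.1 -24.6] d30 [-22.2   0.2 -37.9]
```

Call:
drive_tool(deltas=[[[0,0,1.5,0],[0.4,0,2.8,0],[0.9,0,4,0],[0.9,0,4,0]]])

```text
t: 14.68
tcp_pos: [0.5381, 0.1594, 0.0863]
tool_rot: [0.996, 0.093, 0.004, -0.0]
force: [5.1, 0.9, 5.2]
finger_gap: 0.105
gripper_force: 40.2
```

```bash
python3 con.py
```

```text
h,sl,lat mm [-17.8   1.9   0. ] yaw 10.63 F n/sl/lat [ 2.2  7.  -0.1] T [ 0.226 -1.145  0.034] gap 0.105 t 14.6833
d15 [-16.9   0.1 -28.2] d30 [-23.8   0.1 -41.5]
```

Call:
drive_tool(deltas=[[[0.7,0,1.2,0],[1.5,0,2,0],[2,0,3,0],[2,0,3,0]]])

```text
t: 15.02
tcp_pos: [0.5376, 0.1593, 0.0848]
tool_rot: [0.996, 0.093, 0.002, 0.0]
force: [-1.9, -1.6, 18.1]
finger_gap: 0.109
gripper_force: 42.9
```

```bash
python3 con.py
```

```text
h,sl,lat mm [-18.9   0.8   0.1] yaw 10.66 F n/sl/lat [17.   6.5 -1.3] T [-0.116 -0.117  0.004] gap 0.109 t 15.0167
d15 [-16.5   0.1 -29.6] d30 [-23.5   0.1 -42.9]
```

Call:
drive_tool(deltas=[[[0.7,0,1.2,0],[1.2,0,2.2,0],[1.2,0,2.2,0]]])

```text
t: 15.27
tcp_pos: [0.5366, 0.1591, 0.083]
tool_rot: [0.996, 0.093, -0.001, 0.0]
force: [-5.2, -2.8, 24.5]
finger_gap: 0.111
gripper_force: 45.6
```

```bash
python3 con.py
```

```text
h,sl,lat mm [-20.1  -0.9   0. ] yaw 10.68 F n/sl/lat [24.3  6.6 -1.7] T [-0.291  0.456 -0.013] gap 0.111 t 15.2667
d15 [-15.7   0.1 -31.4] d30 [-22.7   0.1 -44.6]
```

Call:
drive_tool(deltas=[[[0.9,0,0.2,0],[1.8,0,0.6,0],[1.8,0,0.6,0]]])

```text
t: 15.52
tcp_pos: [0.5366, 0.1592, 0.083]
tool_rot: [0.996, 0.093, -0.002, 0.001]
force: [-9.8, -3.7, 31.4]
finger_gap: 0.109
gripper_force: 46.7
```

```bash
python3 con.py
```

```text
h,sl,lat mm [-20.1  -0.9   0.1] yaw 10.7 F n/sl/lat [32.6  5.6 -1.8] T [-0.585  1.004 -0.024] gap 0.109 t 15.5167
d15 [-15.8   0.1 -31.3] d30 [-22.9   0.1 -44.5]
```

Call:
drive_tool(deltas=[[[0,0,0,0],[0,0,0,0],[0,0,0,0]]], jaw=18)

```text
t: 15.77
tcp_pos: [0.5379, 0.1599, 0.0787]
tool_rot: [0.996, 0.093, -0.002, 0.0]
force: [-0.2, -0.1, -0.4]
finger_gap: 0.209
gripper_force: 0.0
```

```bash
python3 con.py
```

```text
h,sl,lat mm [-24.5  -1.7   0.5] yaw 10.65 F n/sl/lat [-0.2 -0.3 -0.1] T [-0.023 -0.004  0.004] gap 0.209 t 15.7667
d15 [-17.2   0.5 -35.6] d30 [-24.3   0.5 -48.8]
```

The key is seated solid at 32 N. I lift off, flip the wrist half a turn for joint range, and come back as a loose wrench around the bow.

Call:
drive_tool(deltas=[[[0,0,-8,0],[0,0,-20,0],[0,0,-35,0],[0,0,-45,0],[0,0,-45,-0.1]]], jaw=20)

```text
t: 16.18
tcp_pos: [0.5405, 0.1602, 0.1262]
tool_rot: [0.99, 0.143, 0.002, 0.0]
force: [-0.8, 0.0, 0.2]
finger_gap: 0.237
gripper_force: 0.0
```

Call:
drive_tool(deltas=[[[0,0,0,-0.12],[0,0,0,-0.24],[0,0,0,-0.36],[0,0,0,-0.48],[0,0,0,-0.6]]])

```text
t: 16.6
tcp_pos: [0.539, 0.16, 0.1242]
tool_rot: [0.902, 0.431, -0.001, -0.0]
force: [-0.2, -1.2, 1.1]
finger_gap: 0.238
gripper_force: 0.0
```

Call:
drive_tool(deltas=[[[0,0,0,-0.12],[0,0,0,-0.24],[0,0,0,-0.36],[0,0,0,-0.48],[0,0,0,-0.6]]])

```text
t: 17.02
tcp_pos: [0.539, 0.16, 0.1242]
tool_rot: [0.734, 0.679, -0.0, -0.0]
force: [0.3, -0.9, 0.2]
finger_gap: 0.232
gripper_force: 0.0
```

Call:
drive_tool(deltas=[[[0,0,0,-0.12],[0,0,0,-0.24],[0,0,0,-0.36],[0,0,0,-0.48],[0,0,0,-0.6]]])

```text
t: 17.43
tcp_pos: [0.539, 0.16, 0.1242]
tool_rot: [0.501, 0.865, -0.0, -0.0]
force: [0.1, -0.3, -0.5]
finger_gap: 0.234
gripper_force: 0.0
```

Call:
drive_tool(deltas=[[[0,0,0,-0.12],[0,0,0,-0.24],[0,0,0,-0.36],[0,0,0,-0.48],[0,0,0,-0.6]]])

```text
t: 17.85
tcp_pos: [0.539, 0.16, 0.1242]
tool_rot: [0.223, 0.975, -0.0, -0.001]
force: [1.0, -0.6, -0.2]
finger_gap: 0.235
gripper_force: 0.0
```

Call:
drive_tool(deltas=[[[0,0,0,-0.12],[0,0,0,-0.24],[0,0,0,-0.36],[0,0,0,-0.48],[0,0,0,-0.6]]])

```text
t: 18.27
tcp_pos: [0.539, 0.16, 0.1242]
tool_rot: [-0.075, 0.997, 0.0, -0.001]
force: [-1.1, -0.8, 0.3]
finger_gap: 0.241
gripper_force: 0.0
```

Run:
```python
from con import *
rep();s=manip.sense();print(s["q"][5],s["tcp_pos"],todelta([.538,.1595,.091]))
c=cam("wrist");im=vision.snapshot("wrist")[:,:,::-1];cv2.imwrite("pics/w_seat.png",im)
K=L-np.array([0.001,0,0])
for h in(0,.004,.04): print(h,proj(c,[L+n*h]).round(1))
```

```text
h,sl,lat mm [15.1 20.7  0.4] yaw -171.4 F n/sl/lat [ 0.8 -1.  -0.6] T [-0.017  0.009  0.006] gap 0.241 t 18.2667
-1.6312163131111785 [0.53904348 0.15996536 0.12420661] [ 1.1 -0.3 33.2]
0 [[261.  226.8]]
0.004 [[260.9 226.3]]
0.04 [[259.6 221.2]]
```

Call:
drive_tool(deltas=[[[1,0,10,-0.04],[1,0,20,-0.04],[1,0,28,-0.04],[1,0,33,-0.04],[1,0,33,-0.04]]])

```text
t: 18.73
tcp_pos: [0.5373, 0.1597, 0.0897]
tool_rot: [-0.091, 0.996, -0.0, -0.002]
force: [0.9, -0.8, 0.0]
finger_gap: 0.235
gripper_force: 0.0
```

```bash
python3 con.py
```

```text
h,sl,lat mm [-14.5   2.9   0.5] yaw -169.52 F n/sl/lat [-0.3  0.6 -1. ] T [0.006 0.034 0.016] gap 0.235 t 18.7333
d15 [ 16.5  -0.5 -24.6] d30 [ 23.6  -0.6 -37.8]
```

Call:
drive_tool(deltas=[[[0,0,0,0.1],[0,0,0,0.2],[0,0,0,0.3],[0,0,0,0.4],[0,0,0,0.4]]])

```text
t: 19.15
tcp_pos: [0.5386, 0.1599, 0.0914]
tool_rot: [0.109, 0.994, 0.0, 0.0]
force: [-0.1, -0.5, -0.1]
finger_gap: 0.234
gripper_force: 0.0
```

```bash
python3 con.py
```

```text
h,sl,lat mm [-13.6   4.9   0.4] yaw 167.5 F n/sl/lat [ 0.  -0.2 -0.4] T [ 0.017  0.017 -0.026] gap 0.234 t 19.15
d15 [ 16.1  -7.3 -23. ] d30 [ 22.6 -10.1 -36.2]
```

Call:
drive_tool(deltas=[[[0,0,0,0.1],[0,0,0,0.2],[0,0,0,0.3],[0,0,0,0.3]]])

```text
t: 19.48
tcp_pos: [0.539, 0.1603, 0.0918]
tool_rot: [0.255, 0.967, 0.001, 0.001]
force: [-0.5, 2.1, 1.8]
finger_gap: 0.235
gripper_force: 2.8
```

```bash
python3 con.py
```

```text
h,sl,lat mm [-13.5   5.5   0.8] yaw 150.47 F n/sl/lat [1.7 0.8 2.2] T [ 0.254 -0.063  0.053] gap 0.235 t 19.4833
d15 [ 13.4 -12.3 -22.7] d30 [ 18.7 -16.9 -35.9]
```

Call:
drive_tool(deltas=[[[0,0,0,0.1],[0,0,0,0.2],[0,0,0,0.3],[0,0,0,0.4],[0,0,0,0.4]]])

```text
t: 19.9
tcp_pos: [0.5391, 0.1598, 0.0918]
tool_rot: [0.441, 0.898, 0.0, 0.001]
force: [1.1, -0.5, 1.8]
finger_gap: 0.239
gripper_force: 4.5
```

```bash
python3 con.py
```

```text
h,sl,lat mm [-13.6   5.5   0.2] yaw 127.68 F n/sl/lat [ 1.2  1.7 -0.7] T [ 0.021 -0.164  0.069] gap 0.239 t 19.9
d15 [  8.  -16.4 -22.7] d30 [ 11.2 -22.6 -35.9]
```

Call:
drive_tool(deltas=[[[0,0,0,0.1],[0,0,0,0.2],[0,0,0,0.3],[0,0,0,0.3]]])

```text
t: 20.23
tcp_pos: [0.5391, 0.1599, 0.0918]
tool_rot: [0.57, 0.822, 0.0, 0.001]
force: [-0.5, 0.5, 2.9]
finger_gap: 0.234
gripper_force: 9.5
```

```bash
python3 con.py
```

```text
h,sl,lat mm [-13.5   5.5   0.4] yaw 110.57 F n/sl/lat [2.7 1.  0.6] T [ 0.124 -0.1    0.217] gap 0.234 t 20.2333
d15 [  2.7 -18.  -22.6] d30 [  3.9 -24.9 -35.9]
```

Call:
drive_tool(deltas=[[[0,0,0,0.08],[0,0,0,0.15],[0,0,0,0.15]]])

```text
t: 20.48
tcp_pos: [0.5395, 0.1605, 0.0922]
tool_rot: [0.628, 0.778, 0.001, 0.001]
force: [0.2, 2.4, 4.3]
finger_gap: 0.234
gripper_force: 20.5
```

```bash
python3 con.py
```

```text
h,sl,lat mm [-13.4   6.1   0.8] yaw 102.13 F n/sl/lat [3.5 2.6 2.3] T [ 0.705 -0.156  0.664] gap 0.234 t 20.4833
d15 [ -0.4 -18.7 -22.2] d30 [ -0.2 -25.7 -35.5]
```

Call:
drive_tool(deltas=[[[0,0,0,0.08],[0,0,0,0.1],[0,0,0,0.1]]])

```text
t: 20.73
tcp_pos: [0.5399, 0.1604, 0.0927]
tool_rot: [0.665, 0.746, 0.001, 0.001]
force: [-1.0, 1.6, 6.7]
finger_gap: 0.239
gripper_force: 29.3
```

```bash
python3 con.py
```

```text
h,sl,lat mm [-13.1   6.7   0.7] yaw 96.56 F n/sl/lat [6.2 2.6 1.7] T [ 0.736 -0.232  0.83 ] gap 0.239 t 20.7333
d15 [ -2.  -18.9 -21.8] d30 [ -2.6 -25.9 -35.1]
```

Torque rose to 0.83 N·m, against about 0.07 of running friction, at the expected angle. That is the stop. I back off to mid-play, open a bit and lift clear.

Call:
drive_tool(deltas=[[[0,0,0,-0.12],[0,0,0,-0.24],[0,0,0,-0.38],[0,0,0,-0.38]]])

```text
t: 21.07
tcp_pos: [0.5389, 0.1594, 0.0916]
tool_rot: [0.513, 0.858, 0.0, 0.001]
force: [1.6, -1.0, 2.4]
finger_gap: 0.231
gripper_force: 1.6
```

Call:
drive_tool(deltas=[[[0,0,0,0],[0,0,-5,0],[0,0,-20,0],[0,0,-40,0],[0,0,-55,0]]], jaw=28)

```text
t: 21.48
tcp_pos: [0.5379, 0.1598, 0.147]
tool_rot: [0.517, 0.856, -0.0, -0.001]
force: [0.1, -0.0, 0.4]
finger_gap: 0.324
gripper_force: 0.0
```

Call:
drive_tool(deltas=[[[0,0,-30,0],[0,0,-60,0],[0,0,-80,0],[0,0,-80,0],[0,0,-80,0]]])

```text
t: 21.9
tcp_pos: [0.5386, 0.16, 0.2275]
tool_rot: [0.517, 0.856, 0.001, 0.001]
force: [-0.1, 0.1, -0.4]
finger_gap: 0.329
gripper_force: 0.0
```

Run:
```python
from con import *
rep()
c=cam("wrist");im=vision.snapshot("wrist")[:,:,::-1];cv2.imwrite("pics/w_end.png",im)
P=[L+n*h for h in(0,.04)];print(proj(c,P).round(1))
lock=lambda f:[proj(c,[L+n*h+.016*k*(np.cos(f)*sl-np.sin(f)*lat) for k in(-1,1) for h in(.04,)]).round(1).tolist()]
for d in(0,50,60,65):print(d,lock(np.radians(d)))
u,v=proj(c,[L+n*.03])[0].astype(int);w=im[v-40:v+40,u-40:u+40]
m=(w.max(2)<45).astype(np.uint8);k,l,st,ce=cv2.connectedComponentsWithStats(m)
for i in range(1,k):
    if st[i,4]>60:
        q=np.argwhere(l==i)[:,::-1]+[u-40,v-40];print(st[i].tolist(),cv2.minAreaRect(q.astype(np.float32)),q[q[:,0].argmin()],q[q[:,0].argmax()],q[q[:,1].argmin()],q[q[:,1].argmax()])
```

```text
h,sl,lat mm [106.5  68.8   0.5] yaw 117.79 F n/sl/lat [-0.3 -0.2  0.1] T [-0.006  0.041 -0.004] gap 0.329 t 21.9
[[274.6 179.2]
 [256.8 182.8]]
0 [[[242.6, 176.5], [271.7, 189.4]]]
50 [[[251.3, 166.5], [262.4, 199.3]]]
60 [[[253.9, 165.7], [259.8, 199.9]]]
65 [[[255.2, 165.5], [258.4, 200.0]]]
[31, 22, 22, 31, 451] ((262.5, 178.0), (30.0, 21.0), 90.0) [252 165] [273 182] [254 163] [255 193]
```

Run:
```python
from con import *
c=cam("wrist")
im=cv2.imread("pics/w_end.png");g=im.max(2)
for t in(25,35,45):
    m=(g[150:215,235:290]<t)
    ys=np.where(m.sum(1)>2)[0]
    print(t,[(int(y)+150,int(np.where(m[y])[0].min())+235,int(np.where(m[y])[0].max())+235) for y in ys[::3]])
for f in(45,60):
  f=np.radians(f);b=np.cos(f)*sl-np.sin(f)*lat;w=np.sin(f)*sl+np.cos(f)*lat
  print(proj(c,[L+n*h+.016*k*b+.005*j*w for h in(.04,.01) for k in(-1,1) for j in(-1,1)]).round(0).tolist())
```

```text
25 [(164, 254, 266), (167, 252, 268), (170, 252, 269), (173, 253, 271), (176, 253, 272), (179, 253, 272), (182, 260, 272), (185, 259, 271), (188, 258, 270), (191, 257, 268)]
35 [(163, 255, 262), (166, 252, 268), (169, 252, 269), (172, 252, 272), (175, 252, 272), (178, 252, 272), (181, 253, 272), (184, 253, 272), (187, 253, 270), (190, 253, 269), (193, 256, 259)]
45 [(163, 254, 264), (166, 252, 268), (169, 252, 269), (172, 252, 272), (175, 252, 272), (178, 252, 272), (181, 252, 272), (184, 253, 272), (187, 253, 270), (190, 253, 269), (193, 255, 262)]
[[247.0, 170.0], [256.0, 166.0], [261.0, 202.0], [269.0, 198.0], [262.0, 168.0], [270.0, 164.0], [274.0, 197.0], [282.0, 194.0]]
[[251.0, 167.0], [260.0, 166.0], [256.0, 201.0], [266.0, 200.0], [265.0, 166.0], [274.0, 164.0], [270.0, 197.0], [279.0, 196.0]]
```

Run:
```python
from con import *
im=vision.snapshot("scene");a=cv2.imread("pics/scene0.png")[:,:,::-1].astype(int)
c=cam("scene")
psi=np.radians(6.2);d=np.array([.570-.05*np.sin(psi),-.178+.05*np.cos(psi),.066])
u,v=proj(c,[d])[0].round().astype(int);print("lamp px",u,v)
for x in(a,im.astype(int)): print(x[v-3:v+4,u-3:u+4].reshape(-1,3).max(0),x[v-3:v+4,u-3:u+4].reshape(-1,3).mean(0).round(0))
# console lamps: changed, brightly coloured pixels
D=np.abs(im.astype(int)-a).max(2);sat=im.max(2).astype(int)-im.min(2)
m=(D>25)&(sat>50);m[:130]=0;m[300:]=0;m[:,:165]=0;m[:,320:]=0
n_,l,st,ce=cv2.connectedComponentsWithStats(m.astype(np.uint8))
print([(ce[i].round(0).tolist(),int(st[i,4]),im[l==i].mean(0).round(0).tolist()) for i in range(1,n_) if st[i,4]>1])
for nme,P in(("bottle/jar",0),):
    g=np.abs(vision.snapshot("side").astype(int)-cv2.imread("pics/side0.png")[:,:,::-1]).max(2)
    print("side diff bottle",(g[240:300,200:235]>40).mean(),"jar",(g[135:166,252:277]>40).mean())
x=D[190:215,258:290];print("dish diff",(x>40).mean())
```

```text
lamp px 261 226
[145 151 146] [ 99. 105. 103.]
[170 172 169] [132. 140. 139.]
[]
side diff bottle 0.0 jar 0.5741935483870968
dish diff 0.20125
```

```bash
python3 -c "
from station import manip
print(manip.sign_off())"
```

```text
the job is handed in; nothing more can be done
None
```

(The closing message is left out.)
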